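Free the stuck turned pot

TASK

A turned wooden pot has stuck inside the wider pot that is clamped to the bench. Take the inner pot by its rim, twist it about 30 degrees or more, either way, to break it loose while it is still down in the wider pot, then draw it up and out and stand it upright, wholly on the round plywood disc, setting it down rather than dropping it. Leave the other pot, which stands loose on the bench, where it is.

Things in the scene. Friction and masses are not known exactly. Their poses are not given: they have to be found in the camera images.
- pot: Stuck inner pot, plain turned wood, 110 mm tall, loose, 0.15 kg. Foot 56 mm across, 64 at 60 mm up; from there to the rim a straight collar, 68 mm across, wall 8 mm, mouth 52 mm. Top 52 mm stands clear: pinch its wall, one finger inside. Origin: centre of underside, z up; x starts along the holder's x. Turns either way. Swollen wood resists some 7-14 N of pull over the first 25 mm.
- holder: The wider turned pot, 84 mm across at the rim, between two dark wooden jaws on a plywood board 150 x 130 x 18 mm, all fixed to the bench. Origin: centre of the board's underside, on the pot's axis, z up. The pot's inner floor is 26 mm and its rim 84 mm above the origin; the jaws reach 50 mm up and 65 mm out along y and -y.
- disc: Round flat disc of pale plywood lying on the bench, fixed, 160 mm across and 15 mm thick. Origin: centre of its underside.
- loose_pot: A second pot exactly like the stuck one (110 mm tall, 68 mm across) standing on its own on the bench, to be left alone. Origin: centre of its underside.
There are look-alikes about, which are no part of the job. There is more than one size of the holder; the one meant has the size given above.

How it is judged:
By the outcome, as a careful person would: the job done as asked, in the order asked, and still so for the second after the job is handed in, with the robot touching nothing.
It also fails if it takes over 48 s, if anything falls off the work surface, if the arm or the gripper's body presses on something with over 40 N, if the wrist force passes 120 N, or if a joint passes its speed limit or range.

ROBOT

A 6-joint arm with a two-finger parallel gripper is mounted at the origin on the work surface. World frame = base frame: x ahead of the robot, y to its left, z up, the work surface at z = 0. Lengths are in mm, angles in rad, forces in N, time in s.
With the tool pointing down it reaches from about 250 to 775 mm from the base axis. Payload 4 kg.
Tool frame: the origin (TCP) lies midway between the tips of the shut fingers; the grasp point (between the pads) lies 19 mm behind it; y points along the fingers, z is the direction in which the jaws open and shut, and the axes are right-handed (so a half turn about y gives the same grasp; the last joint's range is limited). The gripper opens to 94 mm and grips with 3 to 60 N. Pads are 16 mm wide; open, the fingers measure 119 mm over their backs; the gripper's body (75 mm by 177 mm) begins 78 mm behind the grasp point.
Start: joints at [1.034, 0.087, 1.371, -0, 1.684, -0.103], TCP at [231.189, 499.071, 205.506] pointing down, gripper open.
Joint ranges: [-3.1, 3.1], [-0.76, 2.03], [0.27, 2.55], [-1.08, 4.22], [0.17, 2.65], [-2.57, 2.57]. Speed limits (rad/s): [2.79, 2.79, 3.14, 3.14, 3.14, 3.14].

INTERFACE

Orientations are given as a rotation vector (axis times angle).
In Python, from cell import status, vision, ticket gives the robot as it stands. The module is installed in compiled form; this text tells all that it offers.
- The arm moves only by the tool arm_command, never from a script. Its argument "motion" is a list that holds one entry, the list of rows, each a list of 5 numbers: the shift along the world's x, y, z in mm, then the turn about the world's z in degrees, then the opening, from -1 (shut) to 1 (fully open). A call has exactly 10 rows; each row is the pose to reach, as a shift and turn from the pose commanded when the call began; what a row does not reach only later rows make up. A row lasts 1/10 s, in which the tool goes at most 50 mm and 8.59 degrees, less where a joint would pass 70% of its speed; a pose out of reach is approached as far as the arm can. A call with a gripper value outside its range is refused whole. The fingers move at their own pace and stop on an object; the grip force is fixed at half the most. Time passes only in rows, so rows that repeat a pose let the fingers close, or fill a call up. It gives the time, the measured TCP pose, the force and the opening at its end, in the units of the state.
- status.get_obs(): the state, without advancing time (a new reading comes with each control period).
- vision.grab_frame(name): name is "side" or "top" or "wrist"; returns (picture, depth): 400x640x3 uint8, blue, green, red; 400x640 float32, mm along the optical axis (not along the pixel's ray), 0 where there is no reading.
- vision.get_calibration(name): a dict with "vfov" (degrees; the focal length in pixels is half the picture's height over the tangent of half this angle, whatever the lens; pixels are square), "cx", "cy" (the principal point, pixels), "D" ([k1, k2, p1, p2, k3] as OpenCV has them; the pictures are not rectified), "rvec" (rotation vector, rad) and "tvec" (3), from world to camera coordinates, as OpenCV has them. Camera axes: x right, y down, z forward; pixel columns grow to the right and rows downward; lengths in mm; the calibration is good to about 2 mm. A picture is of the moment at which its call begins: read the wrist's pose just before it. get_calibration takes no time and is no camera call; for the wrist camera it gives the pose at the moment of the call.
- ticket.job_done(): hands the job in, once; it reports no verdict.
The state is a dict: "time": time; "joints": joint angles; "qd": joint speeds; "joint_efforts": joint torques, N m; "ee_pos": TCP position; "tcp_rot": TCP orientation; "force": force on the tool from outside, world axes, zero at the start; "wrist_torque": the same for the moment, N m; "finger_gap": opening from 0.0 (shut) to 1.0 (fully open).
Only numpy, scipy, OpenCV 4.12 (cv2) and the standard library are available. Lean on these libraries where they do the work, as an engineer would, in place of code of your own. Each camera call takes 0.05 s, during which the arm holds its last target.

## Working session

There is one attempt and no reset: what is moved stays moved. The work goes in short steps, Python scripts to look and compute and a tool call to move; the robot and the scene stay as the last step left them, time stands still between calls to the robot, and variables do not carry over. Pictures are saved under pics/ and viewed, and the job is handed in when it is done.

Besides the shell and the picture viewer there is one more tool, called after "Emit:" by a JSON object that holds its "method" and its "body", one argument or row to a line. arm_command: Moves the arm, as the interface text tells. Its arguments: {"type":"object","properties":{"motion":{"type":"array"}},"required":["motion"]}

```bash
mkdir -p pics; cat > h.py <<'E'
import numpy as np, cv2
from cell import status, vision, ticket
def cal(n):
    c=vision.get_calibration(n); f=200/np.tan(np.radians(c['vfov'])/2)
    K=np.array([[f,0,c['cx']],[0,f,c['cy']],[0,0,1.]]); R=cv2.Rodrigues(np.array(c['rvec'],float))[0]
    return K,np.array(c['D'],float),R,np.array(c['tvec'],float).reshape(3)
def cloud(C,d):
    K,D,R,t=C; v,u=np.mgrid[0:400,0:640]
    p=cv2.undistortPoints(np.stack([u.ravel(),v.ravel()],1).astype(float).reshape(-1,1,2),K,D).reshape(-1,2)
    z=d.ravel().astype(float); P=np.c_[p*z[:,None],z]
    W=(P-t)@R; W[z<=0]=np.nan
    return W.reshape(400,640,3)
def onplane(C,uv,z):
    K,D,R,t=C
    p=cv2.undistortPoints(np.array(uv,float).reshape(-1,1,2),K,D).reshape(-1,2)
    d=np.c_[p,np.ones(len(p))]@R; o=-R.T@t
    return o+d*((z-o[2])/d[:,2])[:,None]
def proj(C,P):
    K,D,R,t=C
    return cv2.projectPoints(np.array(P,float).reshape(-1,1,3),cv2.Rodrigues(R)[0],t,K,D)[0].reshape(-1,2)
def grab(n):
    C=cal(n); im,d=vision.grab_frame(n); return C,im,d
E
python3 - <<'E'
from h import *
print(status.get_obs())
for n in ['side','top','wrist']:
    C,im,d=grab(n); cv2.imwrite(f'pics/{n}0.png',im); np.savez(f'{n}0.npz',im=im,d=d,K=C[0],D=C[1],R=C[2],t=C[3]); print(n,-C[2].T@C[3],C[1],(d>0).mean())
E
```

```text
{'time': 0.0, 'joints': array([ 1.03388965e+00,  8.79784978e-02,  1.37224215e+00, -5.02318714e-06,
        1.68358463e+00, -1.03079014e-01]), 'qd': array([-2.33393745e-04,  2.99307474e-05, -1.13757023e-03,  6.74067362e-04,
        6.42222601e-04, -7.31530492e-04]), 'joint_efforts': array([ 3.02710714e-04, -3.40178847e+01, -3.02430832e+01,  7.18663190e-02,
        3.29462020e-02, -1.37553716e-04]), 'ee_pos': array([230.9075702 , 498.58406417, 204.29747058]), 'tcp_rot': array([-1.54599419,  0.34088876, -0.33979559]), 'force': array([-0.2591756 , -0.33883297,  0.88808721]), 'wrist_torque': array([0.00046078, 0.02556516, 0.02433823]), 'finger_gap': 0.9998402025409338}
side [ 229.61251763 -673.53138965  720.14957787] [-0.06164642  0.          0.          0.          0.        ] 0.9961953125
top [ 223.68253419  115.36987377 1199.9798456 ] [0.03753282 0.         0.         0.         0.        ] 0.99602734375
wrist [164.79914045 529.6451177  384.01686489] [-0.00585966  0.          0.          0.          0.        ] 0.996125
```

View pics/top0.png

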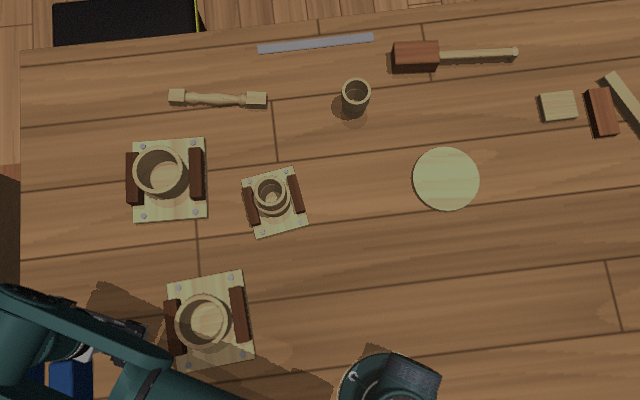

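View pics/side0.png

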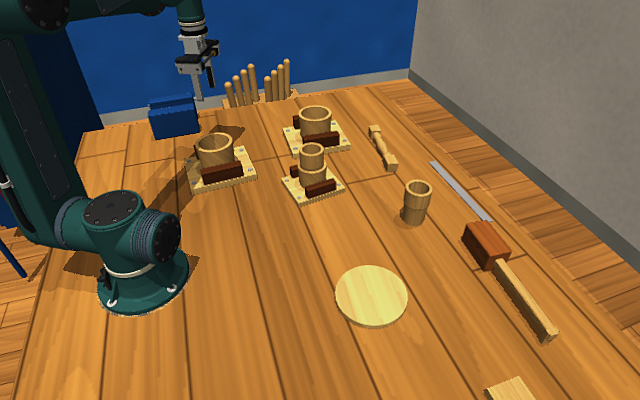

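View pics/wrist0.png

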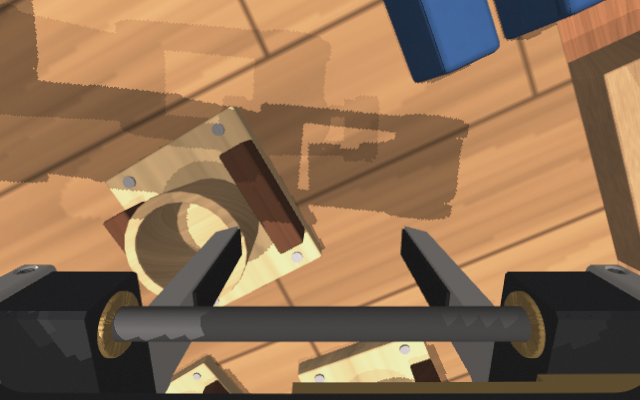

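The top view shows the stuck pot in the small holder at about (271,195), the loose pot at (356,95) and the disc at (446,179). The two wider, empty holders at (163,172) and (205,318) are look-alikes. The side view confirms this: pot (312,155), loose pot (417,190), disc (371,295). Next I'll measure them.

```bash
python3 - <<'E'
from h import *
def circ(P):
    A=np.c_[2*P[:,:2],np.ones(len(P))]; s=np.linalg.lstsq(A,(P[:,:2]**2).sum(1),rcond=None)[0]
    return s[:2],np.sqrt(s[2]+s[0]**2+s[1]**2)
def rimfit(W,im,roi,name,C):
    u0,v0,u1,v1=roi; P=W[v0:v1,u0:u1].reshape(-1,3); P=P[~np.isnan(P).any(1)]
    z=P[:,2]; h,e=np.histogram(z,np.arange(-10,170,4)); print(name,{int(a):int(b) for a,b in zip(e,h) if b>8})
    return P
for n,rois in {'top':dict(pot=(238,160,312,242),loose=(335,70,378,125),disc=(405,140,490,218)),'side':dict(pot=(278,138,348,206),loose=(398,175,436,230),disc=(325,258,415,330))}.items():
    q=np.load(n+'0.npz'); C=(q['K'],q['D'],q['R'],q['t']); W=cloud(C,q['d'])
    for k,r in rois.items():
        P=rimfit(W,q['im'],r,n+' '+k,C)
        zs=P[:,2]
        if k=='disc':
            s=P[(zs>9)&(zs<22)]
        else:
            zt=np.percentile(zs,99.5); s=P[zs>zt-5]; print('ztop',zt, s[:,2].mean())
        (x,y),rad=cv2.minEnclosingCircle(s[:,:2].astype(np.float32)); print('  enclosing',x,y,rad,'mean',s.mean(0),len(s))
    # colour contour of the disc & rim ellipse via rays
    u0,v0,u1,v1=rois['disc']; 
    hsv=cv2.cvtColor(q['im'],cv2.COLOR_BGR2HSV); print('disc hsv',hsv[(v0+v1)//2,(u0+u1)//2],'bench',hsv[v0+3,u0+3])
    s=3
    for k in rois:
        a,b,c,d=rois[k]; cv2.imwrite(f'pics/{n}_{k}.png',cv2.resize(q['im'][b:d,a:c],None,fx=6,fy=6,interpolation=cv2.INTER_NEAREST))
E
```

```text
top pot {-10: 21, -6: 590, -2: 1515, 2: 446, 6: 27, 10: 86, 14: 698, 18: 632, 22: 61, 26: 20, 30: 44, 34: 104, 38: 45, 42: 71, 46: 408, 50: 285, 54: 39, 58: 17, 62: 24, 66: 21, 70: 19, 74: 32, 78: 69, 82: 156, 86: 58, 90: 25, 94: 23, 98: 22, 102: 20, 106: 26, 110: 19, 114: 16, 118: 26, 122: 22, 126: 23, 130: 90, 134: 214, 138: 34}
ztop 138.15333697221192 135.96027705017963
  enclosing 474.4114990234375 194.53883361816406 33.804264068603516 mean [475.59061906 194.08075341 135.96027705] 284
top loose {-10: 11, -6: 294, -2: 829, 2: 252, 6: 26, 10: 12, 14: 15, 18: 26, 22: 23, 26: 21, 30: 17, 34: 24, 38: 25, 42: 23, 46: 26, 50: 29, 54: 22, 58: 28, 62: 28, 66: 31, 70: 29, 74: 42, 78: 35, 82: 29, 86: 37, 90: 35, 94: 36, 98: 31, 102: 55, 106: 164, 110: 98}
ztop 112.76151136049398 110.1360076113734
  enclosing 689.5831298828125 -24.623361587524414 34.14103698730469 mean [689.43932231 -23.65060923 110.13600761] 219
top disc {-10: 23, -6: 622, -2: 1912, 2: 606, 6: 98, 10: 1114, 14: 1919, 18: 304}
  enclosing 481.7440490722656 -219.15609741210938 81.06835174560547 mean [ 480.79378515 -218.241389
[... 493 characters left out ...]
an [476.02448507 194.58979765 134.51235431] 155
side loose {-6: 69, -2: 828, 2: 189, 6: 13, 10: 24, 14: 24, 18: 19, 22: 24, 26: 24, 30: 20, 34: 24, 38: 22, 42: 26, 46: 22, 50: 28, 54: 23, 58: 22, 62: 21, 66: 28, 70: 46, 74: 45, 78: 49, 82: 54, 86: 45, 90: 49, 94: 59, 98: 63, 102: 56, 106: 140, 110: 30}
ztop 110.73348649069288 108.82901759184612
  enclosing 691.791259765625 -23.800373077392578 35.12064743041992 mean [690.63995544 -23.7067991  108.82901759] 173
side disc {-6: 122, -2: 2378, 2: 380, 6: 69, 10: 759, 14: 2696, 18: 47}
  enclosing 482.3035888671875 -214.74346923828125 81.42792510986328 mean [ 481.42777501 -220.78815324   14.97389239] 3518
disc hsv [ 26 121 232] bench [ 16 185 215]
```

```bash
python3 - <<'E'
from h import *
o=status.get_obs(); R=cv2.Rodrigues(o['tcp_rot'])[0]; print(R.round(3)); print('jaw az',np.degrees(np.arctan2(R[1,2],R[0,2])))
C=cal('wrist'); print('cam', R.T@(-C[2].T@C[3]-o['ee_pos']), 'cam fwd world',C[2][2],'in tool',R.T@C[2][2])
q=np.load('wrist0.npz'); print(C[0])
# depth of gripper fingers in wrist picture
W=cloud(C,q['d']); T=(W-o['ee_pos'])@R
for v,u in [(240,225),(235,240),(235,402),(260,160),(260,470),(325,320),(290,50)]: print(u,v,T[v,u].round(1))
E
```

```text
[[ 0.907 -0.001  0.42 ]
 [-0.42  -0.001  0.907]
 [-0.    -1.    -0.002]]
jaw az 65.14822665874006
cam [-7.30583931e+01 -1.79571343e+02 -9.01971012e-03] cam fwd world [ 0.22752542 -0.10661655 -0.96791792] in tool [2.51451194e-01 9.67869863e-01 4.74988874e-04]
[[325.97649324   0.         320.82375635]
 [  0.         325.97649324 198.05784814]
 [  0.           0.           1.        ]]
225 240 [ -9.3 -20.9 -49.8]
240 235 [ -4.3  -0.5 -47.2]
402 235 [-5.2 -3.2 46.8]
160 260 [  67.7  117.9 -159.6]
470 260 [109.5 205.6 192.1]
320 325 [ -25.9 -114.3   -0.2]
50 290 [ -33.5 -111.9  -62.9]
```

View pics/top_pot.png

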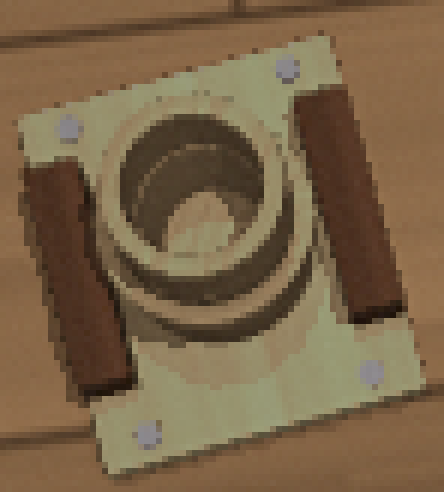

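The crop shows a concentric rim in the small holder. Its jaws lie left and right, so there's room all round the rim. Next I'll hover over the rim at azimuth 65° and look with the wrist camera.

Emit:
{"method": "arm_command", "body": {
  "motion": [
    [[20,-22,15,0,1],[52,-56,35,0,1],[86,-93,35,0,1],[120,-130,35,0,1],[154,-167,35,0,1],[188,-204,35,0,1],[220,-239,35,0,1],[244,-265,35,0,1],[256,-278,35,0,1],[256,-278,35,0,1]]
  ]
}}

```text
time: 1.15
ee_pos: [488.3, 219.1, 239.6]
tcp_rot: [-1.544, 0.344, -0.343]
force: [-0.1, 0.9, 0.1]
finger_gap: 1.0
```

```bash
python3 - <<'E'
from h import *
o=status.get_obs(); print(o['time'],o['ee_pos'],o['joints'].round(2),o['force'])
C,im,d=grab('wrist'); np.savez('wrist1.npz',im=im,d=d,K=C[0],D=C[1],R=C[2],t=C[3]); cv2.imwrite('pics/wrist1.png',im)
W=cloud(C,d); z=W[...,2]; m=(z>126)&(z<146)
m[:, :]&=np.hypot(W[...,0]-475,W[...,1]-194.5)<50
P=W[m]; print(len(P),np.median(P[:,2])); 
(x,y),r=cv2.minEnclosingCircle(P[:,:2].astype(np.float32)); print(x,y,r)
print(proj(C,[[475,194.5,136],[487.4,221.2,136]]))
E
```

```text
1.15 [488.33120802 219.06109456 239.59742126] [ 0.32  0.05  1.34 -0.    1.75 -0.82] [-0.11448745  0.87976086  0.11718137]
2050 136.03716662375024
475.5480041503906 196.5940399169922 33.94657516479492
[[289.67538502 195.85910247]
 [322.53034072 195.74640754]]
```

View pics/wrist1.png

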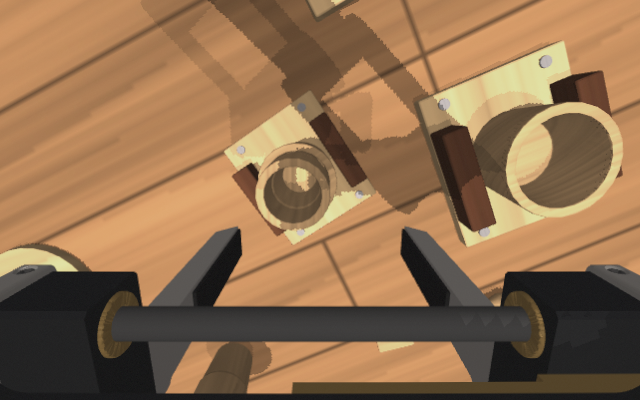

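The wrist view shows the stuck pot's rim centred near (296,185), which disagrees slightly with the projected (290,196). I'll overlay and ray-cast it.

```bash
python3 - <<'E'
from h import *
q=np.load('wrist1.npz'); C=(q['K'],q['D'],q['R'],q['t']); W=cloud(C,q['d']);im=q['im'].copy()
z=W[...,2]; m=((z>128)&(z<146)&(np.hypot(W[...,0]-475,W[...,1]-194.5)<60)).astype(np.uint8)
cs,_=cv2.findContours(m,cv2.RETR_EXTERNAL,cv2.CHAIN_APPROX_NONE); c=max(cs,key=cv2.contourArea); print(cv2.fitEllipse(c))
pts=onplane(C,c.reshape(-1,2),136); A=np.c_[2*pts[:,:2],np.ones(len(pts))]; s=np.linalg.lstsq(A,(pts[:,:2]**2).sum(1),rcond=None)[0]; print('ray fit',s[:2],np.sqrt(s[2]+s[0]**2+s[1]**2))
a=np.linspace(0,2*np.pi,60)
for (x,y),col in [((475,194.5),(0,0,255)),((s[0],s[1]),(255,0,0))]:
    p=proj(C,np.c_[x+34*np.cos(a),y+34*np.sin(a),0*a+136]); cv2.polylines(im,[p.astype(np.int32)],True,col,1)
im[m>0]=im[m>0]//2+np.array([0,100,0],np.uint8)
cv2.imwrite('pics/ov1.png',cv2.resize(im[120:260,200:400],None,fx=4,fy=4))
for n in ['top','side']:
    q=np.load(n+'0.npz'); C=(q['K'],q['D'],q['R'],q['t']); W=cloud(C,q['d']); z=W[...,2]
    for nm,x0,y0,h,lo,r in [('pot',475,195,136,127,34),('loose',690,-24,110,101,34),('disc',481,-219,15,10,80)]:
        m=((z>lo)&(z<h+10)&(np.hypot(W[...,0]-x0,W[...,1]-y0)<r+15)).astype(np.uint8)
        cs,_=cv2.findContours(m,cv2.RETR_EXTERNAL,cv2.CHAIN_APPROX_NONE); c=max(cs,key=cv2.contourArea)
        pts=onplane(C,c.reshape(-1,2),h); A=np.c_[2*pts[:,:2],np.ones(len(pts))]; s=np.linalg.lstsq(A,(pts[:,:2]**2).sum(1),rcond=None)[0]; print(n,nm,s[:2],np.sqrt(s[2]+s[0]**2+s[1]**2))
E
```

```text
((292.2041015625, 193.7952423095703), (72.66946411132812, 74.3273696899414), 104.31507873535156)
ray fit [475.11839954 196.97666476] 33.377491274162125
top pot [473.71860363 194.32563672] 33.14999609710994
top loose [688.16883679 -23.8570999 ] 33.4212463145327
top disc [ 481.64896501 -218.39817105] 78.69640377224569
side pot [474.55597731 190.23746342] 35.80515627649686
side loose [688.24481068 -26.43858889] 34.48387067995393
side disc [ 482.90815553 -216.67133787] 79.17069299973647
```

View pics/ov1.png

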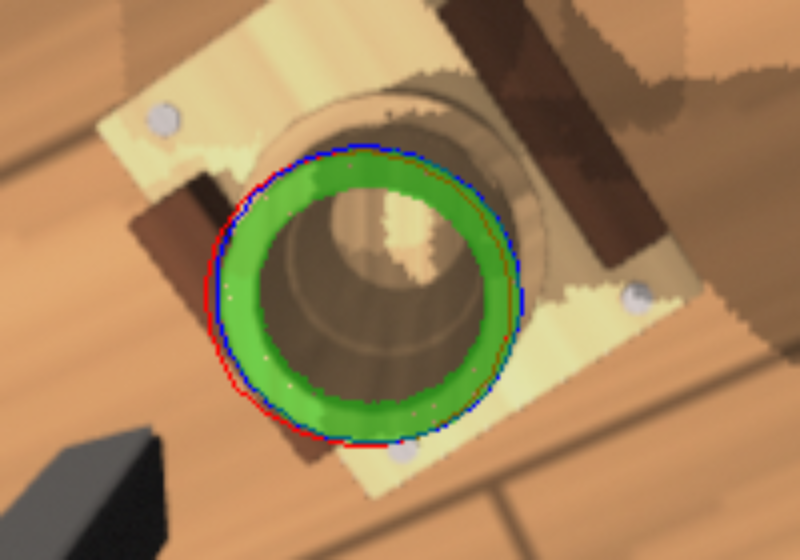

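The overlay shows the blue ray-fit circle lies on the rim, centred at (475.2, 197.0), about 2 mm in y from the top view. I'll trust the wrist view along the jaw direction. Next: partly close the fingers, correct the position, and descend halfway.

```bash
python3 - <<'E'
from h import *
for i in range(2):
    o=status.get_obs(); print(o['time'],o['ee_pos'],o['tcp_rot'],abs(o['qd']).max()); vision.grab_frame('wrist')
E
```

```text
1.2 [487.33826975 220.43204216 239.8324282 ] [-1.54383986  0.3431198  -0.34069576] 0.038678127345684224
1.25 [486.76848037 221.26925741 240.06672241] [-1.54372185  0.34161373 -0.33945972] 0.02719104027069702
```

Emit:
{"method": "arm_command", "body": {
  "motion": [
    [[0.3,2.6,0,0,-0.28],[0.3,2.6,-10,0,-0.28],[0.3,2.6,-30,0,-0.28],[0.3,2.6,-50,0,-0.28],[0.3,2.6,-68,0,-0.28],[0.3,2.6,-80,0,-0.28],[0.3,2.6,-85,0,-0.28],[0.3,2.6,-85,0,-0.28],[0.3,2.6,-85,0,-0.28],[0.3,2.6,-85,0,-0.28]]
  ]
}}

```text
time: 2.3
ee_pos: [488.1, 223.9, 156.7]
tcp_rot: [-1.543, 0.339, -0.342]
force: [-0.6, -0.6, -0.3]
finger_gap: 0.361
```

```bash
cat > rim.py <<'E'
from h import *
import sys
name=sys.argv[1]; h=float(sys.argv[2]); x0=float(sys.argv[3]); y0=float(sys.argv[4])
o=status.get_obs(); print(o['time'],o['ee_pos'],o['finger_gap'],o['force'])
C,im,d=grab('wrist'); cv2.imwrite(f'pics/{name}.png',im)
R=cv2.Rodrigues(o['tcp_rot'])[0]; print('jaw az',np.degrees(np.arctan2(R[1,2],R[0,2])))
W=cloud(C,d); z=W[...,2]
rr=np.hypot(W[...,0]-x0,W[...,1]-y0)
m=((z>h-8)&(z<h+8)&(rr<45)&(rr>20)).astype(np.uint8)
cs,_=cv2.findContours(m,cv2.RETR_EXTERNAL,cv2.CHAIN_APPROX_NONE); c=max(cs,key=cv2.contourArea)
print('rim z',np.nanmedian(z[m>0]))
pts=onplane(C,c.reshape(-1,2),h)[:,:2]
for i in range(8):
    A=np.c_[2*pts,np.ones(len(pts))]; s=np.linalg.lstsq(A,(pts**2).sum(1),rcond=None)[0]; r=np.sqrt(s[2]+s[0]**2+s[1]**2)
    e=abs(np.hypot(*(pts-s[:2]).T)-r); pts=pts[e<max(1,np.percentile(e,85))]
print('centre',s[:2],'r',r,len(pts),'TCP rel',(R.T@(np.r_[o['ee_pos'][:2]-s[:2],0])).round(1))
im[m>0]=im[m>0]//2+np.array([0,100,0],np.uint8); cv2.imwrite(f'pics/{name}_m.png',im)
E
python3 rim.py wrist2 136 475 197
```

```text
2.3 [488.13795132 223.93091796 156.74571598] 0.3607843645529688 [-0.58359972 -0.5659099  -0.30339371]
jaw az 65.14663539236473
rim z 136.0700025640499
centre [474.7345552  197.33542063] r 33.471911603995544 236 TCP rel [ 1.   0.1 29.8]
```

View pics/wrist2_m.png

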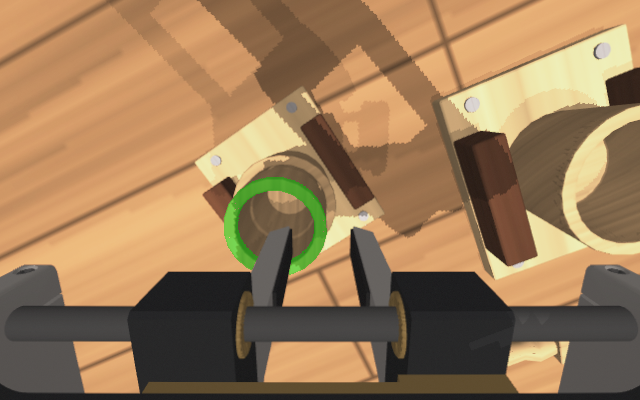

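The rim (green mask) sits at (275,225), z = 136. The straddling position is good: TCP is 29.8 mm from the axis along the jaw, 1 mm across. Next: descend to TCP z≈98 and close.

Emit:
{"method": "arm_command", "body": {
  "motion": [
    [[-0.5,-0.2,-10,0,-0.28],[-0.5,-0.2,-22,0,-0.28],[-0.5,-0.2,-34,0,-0.28],[-0.5,-0.2,-46,0,-0.28],[-0.5,-0.2,-54,0,-0.28],[-0.5,-0.2,-57,0,-0.28],[-0.5,-0.2,-57,0,-0.28],[-0.5,-0.2,-57,0,-1],[-0.5,-0.2,-57,0,-1],[-0.5,-0.2,-57,0,-1]]
  ]
}}

```text
time: 3.35
ee_pos: [487.4, 223.6, 99.2]
tcp_rot: [-1.543, 0.339, -0.341]
force: [-0.2, 0.1, 0.1]
finger_gap: 0.141
```

```bash
python3 rim.py wrist3 136 475 197; python3 -c "
from h import *
o=status.get_obs();print(o['time'],o['force'],o['finger_gap']*94,o['wrist_torque'],o['ee_pos'])"
```

```text
3.35 [487.38429894 223.61953928  99.18624578] 0.1414732810766225 [-0.21361963  0.13992537  0.07222009]
jaw az 65.14525775173884
rim z 136.05634276168843
centre [473.63008407 198.41071103] r 32.973224324323866 236 TCP rel [ 1.9  0.  28.7]
3.4 [0.67982865 0.86952484 0.95303756] 10.072828117767308 [-0.04759831 -0.0145133   0.25979232] [487.33658906 223.51689248  99.11412911]
```

View pics/wrist3.png

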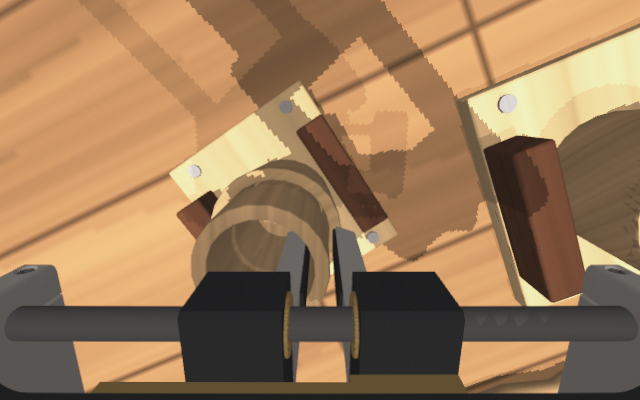

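The fingers straddle the wall and have closed to about 10 mm, with only small forces. I'll work out the arc for a −48° twist about the pot axis.

```bash
python3 - <<'E'
import numpy as np
v=np.array([12.4,26.6]);f=lambda a:np.array([[np.cos(a),-np.sin(a)],[np.sin(a),np.cos(a)]])
for a in range(0,51,3):
    print(a,(f(np.radians(-a))@v-v).round(1),(f(np.radians(-a))@v-f(np.radians(-24))@v).round(1))
E
```

```text
0 [0. 0.] [-9.7  7.3]
3 [ 1.4 -0.7] [-8.4  6.7]
6 [ 2.7 -1.4] [-7.   5.9]
9 [ 4.  -2.3] [-5.7  5.1]
12 [ 5.3 -3.2] [-4.5  4.2]
15 [ 6.5 -4.1] [-3.3  3.2]
18 [ 7.6 -5.1] [-2.1  2.2]
21 [ 8.7 -6.2] [-1.   1.1]
24 [ 9.7 -7.3] [0. 0.]
27 [10.7 -8.5] [ 1.  -1.2]
30 [11.6 -9.8] [ 1.9 -2.4]
33 [ 12.5 -11. ] [ 2.7 -3.7]
36 [ 13.3 -12.4] [ 3.5 -5. ]
39 [ 14.  -13.7] [ 4.2 -6.4]
42 [ 14.6 -15.1] [ 4.9 -7.8]
45 [ 15.2 -16.6] [ 5.4 -9.2]
48 [ 15.7 -18. ] [  5.9 -10.7]
```

Emit:
{"method": "arm_command", "body": {
  "motion": [
    [[0,0,0,0,-1],[0,0,0,0,-1],[1.4,-0.7,0,-3,-1],[2.7,-1.4,0,-6,-1],[4.0,-2.3,0,-9,-1],[5.3,-3.2,0,-12,-1],[6.5,-4.1,0,-15,-1],[7.6,-5.1,0,-18,-1],[8.7,-6.2,0,-21,-1],[9.7,-7.3,0,-24,-1]]
  ]
}}

```text
time: 4.4
ee_pos: [497.1, 217.3, 99.2]
tcp_rot: [-1.463, 0.666, -0.667]
force: [0.3, 2.0, 1.9]
finger_gap: 0.111
```

```bash
python3 rim.py wrist4 136 475 197; python3 -c "
from h import *
o=status.get_obs();print(o['time'],o['force'],o['finger_gap']*94,o['wrist_torque'],o['ee_pos'])"
```

```text
4.4 [497.14094811 217.25590021  99.24973641] 0.11065211486504922 [0.30337209 1.99730321 1.92856115]
jaw az 41.08236180179025
rim z 136.09769870394118
centre [475.33397783 198.94461314] r 33.18494192464079 275 TCP rel [ 0.5  0.1 28.5]
4.45 [1.00711414 1.20315374 2.82284229] 10.176564453243724 [ 0.27039834 -0.14036794  0.34105642] [497.42078281 217.00522625  99.26389009]
```

View pics/wrist4.png

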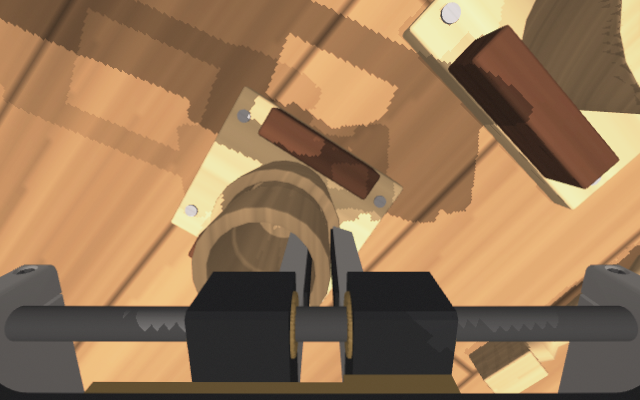

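Emit:
{"method": "arm_command", "body": {
  "motion": [
    [[1.0,-1.2,0,-3,-1],[1.9,-2.4,0,-6,-1],[2.7,-3.7,0,-9,-1],[3.5,-5.0,0,-12,-1],[4.2,-6.4,0,-15,-1],[4.9,-7.8,0,-18,-1],[5.4,-9.2,0,-21,-1],[5.9,-10.7,0,-24,-1],[5.9,-10.7,0,-24,-1],[5.9,-10.7,0,-24,-1]]
  ]
}}

```text
time: 5.45
ee_pos: [503.0, 205.3, 99.1]
tcp_rot: [-1.336, 0.984, -0.986]
force: [0.5, -0.3, 3.9]
finger_gap: 0.105
```

```bash
python3 rim.py wrist5 136 475 197; python3 - <<'E'
from h import *
o=status.get_obs();print(o['time'],o['force'],o['finger_gap']*94,o['wrist_torque'],o['ee_pos'])
a=[cv2.imread(f'pics/wrist{i}.png')[150:300,170:370] for i in (3,4,5)]
cv2.imwrite('pics/cmp.png',cv2.resize(np.hstack(a),None,fx=1.333*1,fy=1.333,interpolation=cv2.INTER_CUBIC))
C,im,d=grab('top'); cv2.imwrite('pics/top5.png',im)
C,im,d=grab('side'); cv2.imwrite('pics/side5.png',cv2.resize(im[110:210,250:380],None,fx=5,fy=5))
E
```

```text
5.45 [503.00702884 205.26944955  99.1118468 ] 0.10494782624402557 [ 0.47139874 -0.30737878  3.88425612]
jaw az 17.19340486723026
rim z 136.10355822341353
centre [474.69218825 199.20410433] r 33.115610809311704 249 TCP rel [ 2.6  0.  28.8]
5.5 [ 0.57907356 -0.00800181  4.26300129] 9.986257727487757 [-0.12191248  0.08537886 -0.07303751] [503.01446208 205.26877411  99.1117464 ]
```

View pics/cmp.png

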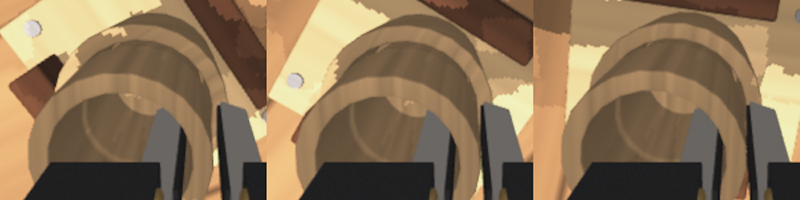

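View pics/side5.png

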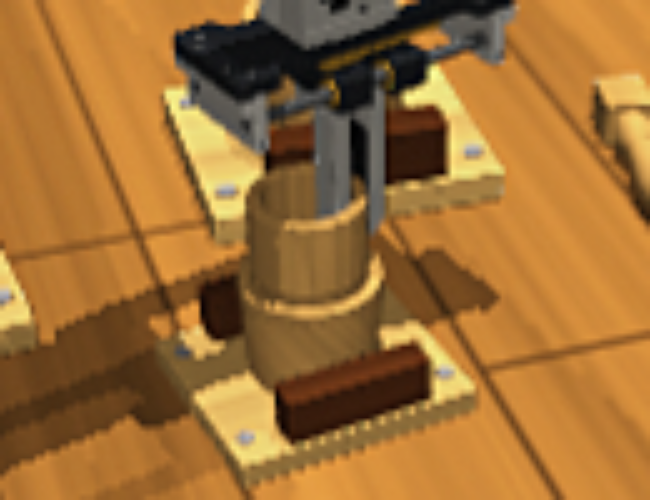

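Forces are small and the fingers are still on the wall. The pot is round, so I'll check by grain that it turned with the fingers instead of the pads slipping. I'll unwrap the collar wall by azimuth and correlate.

```bash
python3 - <<'E'
from h import *
o=status.get_obs(); R=cv2.Rodrigues(o['tcp_rot'])[0]; C=cal('wrist'); c=-C[2].T@C[3]
Rc=C[2]@R; ct=R.T@(c-o['ee_pos'])   # camera in tool frame
pose={3:(65.145,[487.38,223.62,99.19]),4:(41.08,[497.14,217.26,99.25]),5:(17.19,[503.01,205.27,99.11])}
sh=np.load('side0.npz')
def unwrap(i,rad,zs,az):
    a,p=pose[i]; A=np.radians(a); Rt=np.array([[np.sin(A),0,np.cos(A)],[-np.cos(A),0,np.sin(A)],[0,-1,0.]])
    Rw=Rc@Rt.T; t=-Rw@(np.array(p)+Rt@ct); Ci=(C[0],C[1],Rw,t)
    cen=np.array(p[:2])-29.2*np.array([np.cos(A),np.sin(A)])
    Z,AZ=np.meshgrid(zs,np.radians(az),indexing='ij')
    uv=proj(Ci,np.c_[cen[0]+rad*np.cos(AZ).ravel(),cen[1]+rad*np.sin(AZ).ravel(),Z.ravel()]).astype(np.float32).reshape(*Z.shape,2)
    im=cv2.cvtColor(cv2.imread(f'pics/wrist{i}.png'),cv2.COLOR_BGR2GRAY).astype(np.float32)
    return cv2.remap(im,uv[...,0],uv[...,1],cv2.INTER_LINEAR),uv
zs=np.arange(100,133,1)
for rad,rel0,rel1,nm in [(34,100,230,'outer far?'),(26,60,150,'inner'),(26,210,330,'inner2')]: pass
out=[]
rel=np.arange(0,360,1.0)
for i in (3,4,5):
    U,_=unwrap(i,34,zs,pose[i][0]+rel); V,_=unwrap(i,26,zs,pose[i][0]+rel)
    out+= [U,V]
cv2.imwrite('pics/unw.png',cv2.resize(np.vstack(out),(720,594)))
E
```

```text
[ WARN:0@0.392] global loadsave.cpp:1063 imwrite_ Unsupported depth image for selected encoder is fallbacked to CV_8U.
```

View pics/unw.png

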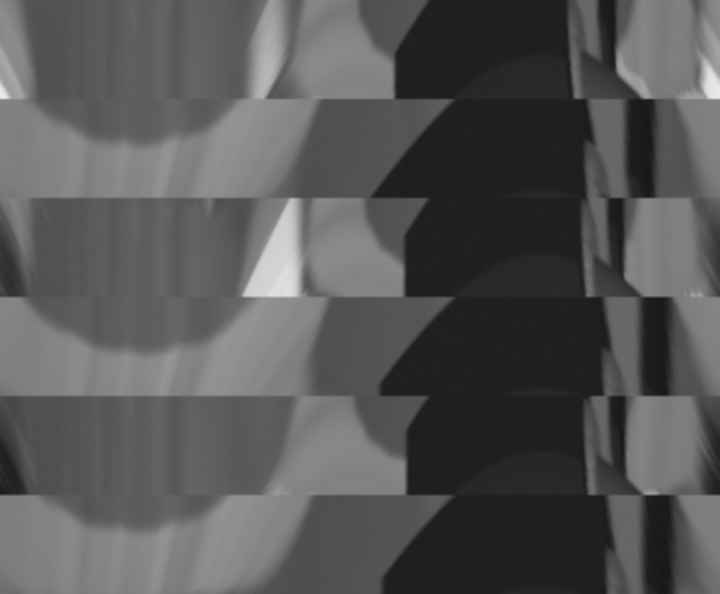

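Row pairs are outer and inner wall at the three twist angles. Vertical grain streaks show on the outer wall at columns 40–230. Next I'll correlate them.

```bash
python3 - <<'E'
import cv2,numpy as np
# recover rows from saved picture: 6 bands of 99 px, 2 px per degree
im=cv2.imread('pics/unw.png',0).astype(float)
def prof(k,a,b):
    s=im[k*99+25:k*99+80,:].mean(0); s=s-cv2.GaussianBlur(s.reshape(1,-1),(0,0),12)[0]; return s
for a,b in ((0,2),(2,4),(0,4)):
    p,q=prof(a,0,0),prof(b,0,0); res=[]
    ref=p[90:190]
    for s in range(-70,71,1):
        lo,hi=max(50,90+s),min(225,190+s)
        x=p[lo-s:hi-s]; y=q[lo:hi]
        if len(x)>=60: res.append((np.corrcoef(x,y)[0,1],s/2))
    print(a,b,[(round(c,2),s) for c,s in sorted(res,reverse=True)[:6]], 'at0',[round(c,2) for c,s in res if s==0])
E
```

```text
0 2 [(np.float64(0.98), 1.0), (np.float64(0.98), 0.5), (np.float64(0.93), 1.5), (np.float64(0.93), 0.0), (np.float64(0.84), 2.0), (np.float64(0.84), -0.5)] at0 [np.float64(0.93)]
2 4 [(np.float64(0.95), -2.0), (np.float64(0.93), -1.5), (np.float64(0.92), -2.5), (np.float64(0.88), -1.0), (np.float64(0.86), -3.0), (np.float64(0.83), -33.5)] at0 [np.float64(0.67)]
0 4 [(np.float64(0.98), -1.0), (np.float64(0.98), -1.5), (np.float64(0.94), -0.5), (np.float64(0.93), -2.0), (np.float64(0.86), 0.0), (np.float64(0.84), -2.5)] at0 [np.float64(0.86)]
```

The grain turned with the fingers (correlation 0.98, slip about 1°), so the pot has twisted about 47°. Next I'll draw it straight up.

Emit:
{"method": "arm_command", "body": {
  "motion": [
    [[0,0,3,0,-1],[0,0,6,0,-1],[0,0,9,0,-1],[0,0,13,0,-1],[0,0,17,0,-1],[0,0,21,0,-1],[0,0,25,0,-1],[0,0,29,0,-1],[0,0,33,0,-1],[0,0,37,0,-1]]
  ]
}}

```text
time: 6.6
ee_pos: [502.5, 205.5, 136.3]
tcp_rot: [-1.336, 0.986, -0.986]
force: [-0.4, -0.3, -2.2]
finger_gap: 0.101
```

```bash
python3 rim.py wrist6 172 475 198; python3 - <<'E'
from h import *
C,im,d=grab('side'); cv2.imwrite('pics/side6.png',cv2.resize(im[90:210,230:390],None,fx=5,fy=5))
E
```

```text
6.6 [502.45125876 205.48175198 136.31594145] 0.10054307879768083 [-0.42283738 -0.27048035 -2.15821957]
jaw az 17.148738134536348
rim z 173.15699495300527
centre [474.15949145 199.08974657] r 33.2714791975181 246 TCP rel [ 2.2  0.  28.9]
```

View pics/side6.png

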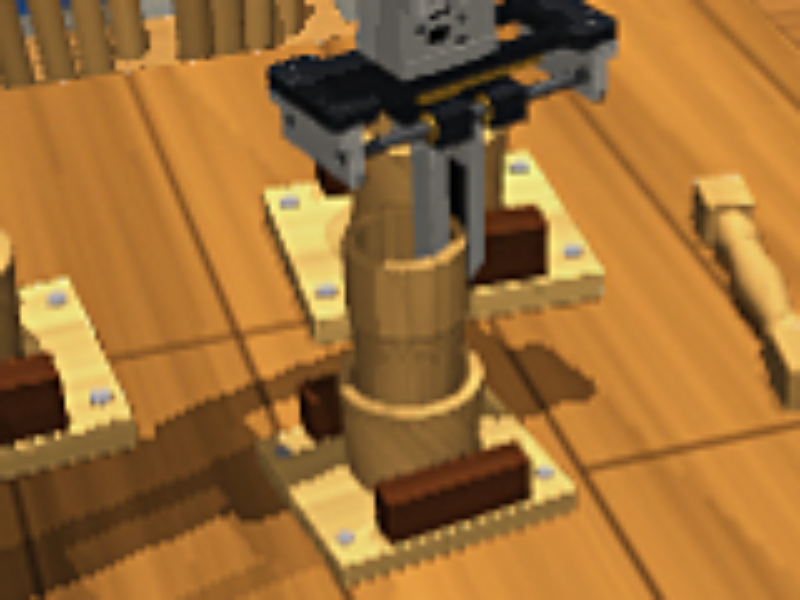

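The side view shows the pot drawn halfway out with its collar clear of the holder rim. The wrist camera puts the rim at z = 173, exactly the 37 mm commanded, so there's no slip. Continuing up.

Emit:
{"method": "arm_command", "body": {
  "motion": [
    [[0,0,6,0,-1],[0,0,13,0,-1],[0,0,21,0,-1],[0,0,29,0,-1],[0,0,37,0,-1],[0,0,45,0,-1],[0,0,53,0,-1],[0,0,59,0,-1],[0,-4,63,0,-1],[0,-14,65,0,-1]]
  ]
}}

```text
time: 7.7
ee_pos: [502.7, 191.5, 200.9]
tcp_rot: [-1.336, 0.985, -0.985]
force: [-0.1, -0.3, -2.5]
finger_gap: 0.107
```

Emit:
{"method": "arm_command", "body": {
  "motion": [
    [[0,-16,0,0,-1],[1,-38,0,0,-1],[2,-63,0,0,-1],[3,-89,0,0,-1],[3,-115,0,0,-1],[4,-141,0,0,-1],[5,-167,0,0,-1],[5,-193,0,0,-1],[6,-219,0,0,-1],[6,-243,0,0,-1]]
  ]
}}

```text
time: 8.7
ee_pos: [507.7, -54.0, 200.0]
tcp_rot: [-1.336, 0.988, -0.987]
force: [-0.1, 0.2, -1.0]
finger_gap: 0.106
```

Emit:
{"method": "arm_command", "body": {
  "motion": [
    [[0,-26,0,0,-1],[0,-52,0,0,-1],[0,-78,0,0,-1],[0,-102,0,0,-1],[1,-123,0,0,-1],[1,-140,0,0,-1],[1,-152,0,0,-1],[1,-158,0,0,-1],[1,-158,0,0,-1],[1,-158,0,0,-1]]
  ]
}}

```text
time: 9.7
ee_pos: [509.6, -209.0, 200.5]
tcp_rot: [-1.336, 0.986, -0.985]
force: [0.4, -0.2, -2.2]
finger_gap: 0.105
```

```bash
python3 rim.py wrist7 238 481 -218; python3 - <<'E'
from h import *
o=status.get_obs(); print(o['joints'].round(2),o['finger_gap']*94)
C,im,d=grab('side'); cv2.imwrite('pics/side7.png',im)
C,im,d=grab('top'); cv2.imwrite('pics/top7.png',im)
E
```

```text
9.7 [ 509.58213967 -208.95452467  200.49202381] 0.10543869858806236 [ 0.44275531 -0.17633803 -2.23625543]
jaw az 17.17892896727759
rim z 237.43766631187435
centre [ 481.38879719 -214.85975467] r 32.890203485109254 247 TCP rel [ 2.7  0.  28.7]
[-0.49  0.09  1.38  0.    1.67 -0.79] 10.110967589915866
```

View pics/side7.png

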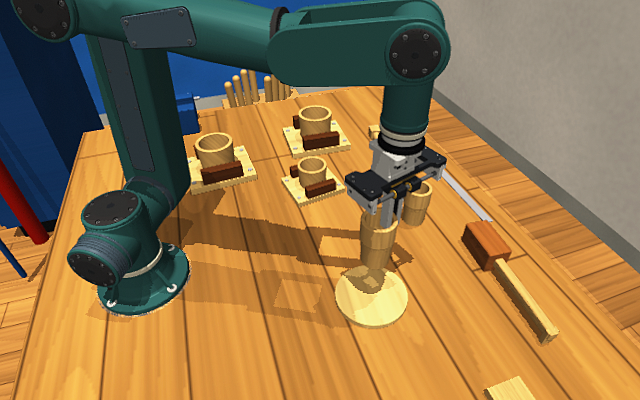

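View pics/wrist7.png

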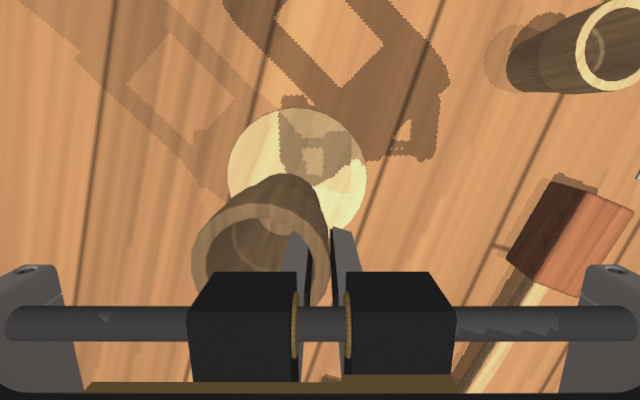

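The side view shows the hollow holder empty at (312,180) and the pot hanging upright over the disc at (371,295). The rim is at z = 237.4, so the foot is at about 127 and needs to drop about 112 mm to the disc top at 15. Next: most of the descent, then the last part slowly.

Emit:
{"method": "arm_command", "body": {
  "motion": [
    [[0,-1,-6,0,-1],[0,-2,-18,0,-1],[0,-2,-32,0,-1],[0,-2,-47,0,-1],[0,-2,-62,0,-1],[0,-2,-76,0,-1],[0,-2,-88,0,-1],[0,-2,-97,0,-1],[0,-2,-103,0,-1],[0,-2,-105,0,-1]]
  ]
}}

```text
time: 10.85
ee_pos: [509.4, -211.4, 94.8]
tcp_rot: [-1.336, 0.987, -0.985]
force: [0.4, 0.6, -1.1]
finger_gap: 0.103
```

```bash
python3 rim.py wrist8 132 481 -218; python3 - <<'E'
from h import *
C,im,d=grab('side'); cv2.imwrite('pics/side8.png',cv2.resize(im[200:350,300:460],None,fx=4,fy=4))
E
```

```text
10.85 [ 509.39626021 -211.43460048   94.79616167] 0.10336545508556852 [ 0.3615889   0.55962678 -1.11615956]
jaw az 17.14370161659676
rim z 131.7442484347029
centre [ 481.14622913 -217.42116386] r 32.96697022069771 245 TCP rel [ 2.6 -0.  28.8]
```

View pics/side8.png

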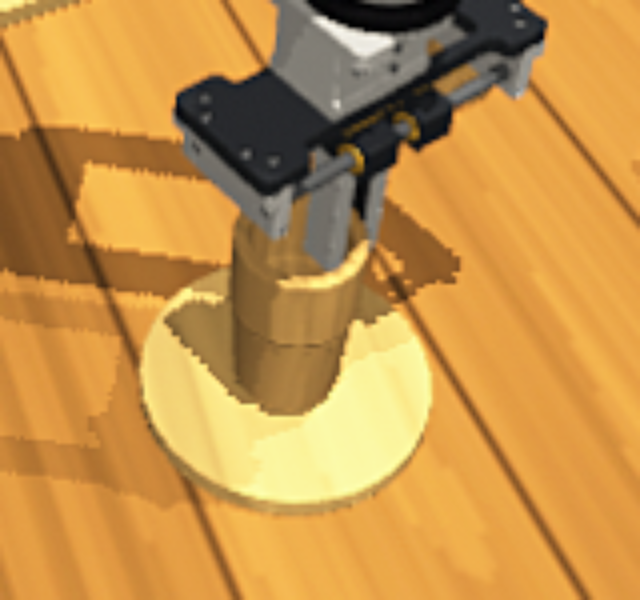

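The pot is upright over the disc's middle, with the foot about 6.7 mm above it. Next I'll creep down.

Emit:
{"method": "arm_command", "body": {
  "motion": [
    [[0,0,-1,0,-1],[0,0,-2,0,-1],[0,0,-3,0,-1],[0,0,-4,0,-1],[0,0,-4.7,0,-1],[0,0,-5.4,0,-1],[0,0,-6,0,-1],[0,0,-6,0,-1],[0,0,-6,0,-1],[0,0,-6,0,-1]]
  ]
}}

```text
time: 11.95
ee_pos: [509.6, -211.5, 89.6]
tcp_rot: [-1.336, 0.986, -0.986]
force: [0.4, 0.3, -1.8]
finger_gap: 0.103
```

```bash
python3 rim.py wrist9 126 481 -218; python3 -c "
from h import *
o=status.get_obs();print(o['time'],o['force'],o['ee_pos'])"
```

```text
11.95 [ 509.6116735  -211.54708297   89.5692578 ] 0.10317306376852413 [ 0.35564666  0.33415592 -1.84557033]
jaw az 17.146681857962395
rim z 126.42762222294617
centre [ 481.37288967 -217.67280063] r 33.08585177291758 248 TCP rel [ 2.5  0.  28.8]
12.0 [-0.71423223 -0.54565211 -1.75622512] [ 509.63996145 -211.57287577   89.58792768]
```

The weight is still on the gripper and the gap is about 1.4 mm. I'll go lower, 0.3 mm per row.

Emit:
{"method": "arm_command", "body": {
  "motion": [
    [[0,0,-0.3,0,-1],[0,0,-0.6,0,-1],[0,0,-0.9,0,-1],[0,0,-1.2,0,-1],[0,0,-1.4,0,-1],[0,0,-1.6,0,-1],[0,0,-1.8,0,-1],[0,0,-1.8,0,-1],[0,0,-1.8,0,-1],[0,0,-1.8,0,-1]]
  ]
}}

```text
time: 13.0
ee_pos: [509.8, -211.5, 88.1]
tcp_rot: [-1.336, 0.985, -0.986]
force: [0.0, 1.4, 2.6]
finger_gap: 0.105
```

```bash
python3 rim.py wrist10 125 481 -218; python3 -c "
from h import *
o=status.get_obs();print(o['time'],o['force'],o['ee_pos'])"
```

```text
13.0 [ 509.78375815 -211.52817881   88.14693382] 0.10522670146252308 [0.03526641 1.44096674 2.63184997]
jaw az 17.147475104141964
rim z 125.10663432905083
centre [ 481.4867929  -217.61138481] r 33.08204335518697 249 TCP rel [ 2.5  0.  28.8]
13.05 [-1.12605781  0.60444155  3.3087411 ] [ 509.79961613 -211.51611136   88.15008711]
```

It's touching: the force changed from −1.8 to about +3 N and the rim is at z = 125.1 (15 + 110). Release with a partial opening, then rise straight up.

Emit:
{"method": "arm_command", "body": {
  "motion": [
    [[0,0,0,0,-0.6],[0,0,0,0,-0.45],[0,0,0,0,-0.35],[0,0,0,0,-0.35],[0,0,0,0,-0.35],[0,0,3,0,-0.35],[0,0,10,0,-0.35],[0,0,20,0,-0.35],[0,0,32,0,-0.35],[0,0,45,0,-0.35]]
  ]
}}

```text
time: 14.05
ee_pos: [509.8, -211.6, 134.3]
tcp_rot: [-1.336, 0.985, -0.987]
force: [-1.2, -0.9, 0.7]
finger_gap: 0.322
```

Emit:
{"method": "arm_command", "body": {
  "motion": [
    [[0,0,15,0,-0.35],[0,0,35,0,-0.35],[0,0,60,0,-0.35],[0,0,85,0,-0.35],[-20,0,105,0,-0.35],[-50,10,115,0,-0.35],[-80,25,120,0,-0.35],[-100,45,120,0,-0.35],[-110,60,120,0,-0.35],[-110,60,120,0,-0.35]]
  ]
}}

```text
time: 15.05
ee_pos: [398.9, -150.5, 254.9]
tcp_rot: [-1.336, 0.982, -0.988]
force: [0.3, 0.4, 0.2]
finger_gap: 0.326
```

```bash
python3 - <<'E'
from h import *
o=status.get_obs(); print(o['time'],o['ee_pos'],o['force'])
for n in ['side','top']:
    C,im,d=grab(n); cv2.imwrite(f'pics/{n}11.png',im)
    W=cloud(C,d); z=W[...,2]
    for nm,x0,y0,h,r in [('pot',481,-218,125,34),('loose',690,-24,110,34)]:
        m=((z>h-9)&(z<h+10)&(np.hypot(W[...,0]-x0,W[...,1]-y0)<r+15)).astype(np.uint8)
        if m.sum()<20: print(n,nm,'none'); continue
        cs,_=cv2.findContours(m,cv2.RETR_EXTERNAL,cv2.CHAIN_APPROX_NONE); c=max(cs,key=cv2.contourArea)
        pts=onplane(C,c.reshape(-1,2),h); A=np.c_[2*pts[:,:2],np.ones(len(pts))]; s=np.linalg.lstsq(A,(pts[:,:2]**2).sum(1),rcond=None)[0]; print(n,nm,s[:2],np.sqrt(s[2]+s[0]**2+s[1]**2),'z',np.percentile(z[m>0],[50,95]))
E
```

```text
15.05 [ 398.9134671  -150.47316618  254.85301345] [0.25720445 0.41688647 0.22686157]
side pot [ 480.98059906 -221.01633676] 35.238588028683125 z [124.60633963 126.91336528]
side loose [688.2565945  -26.39497687] 34.5154825819924 z [108.18552813 110.71075752]
top pot [ 508.47446625 -213.01820025] 6.8348029723194195 z [123.75492688 128.62416995]
top loose [688.2802039  -23.96346732] 33.32086550275488 z [108.71539847 112.57649823]
```

View pics/side11.png

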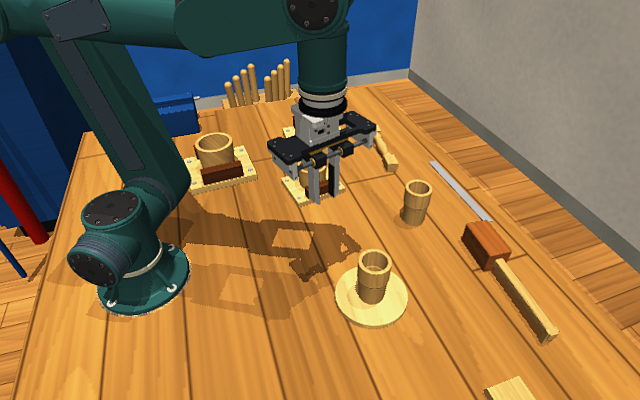

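View pics/top11.png

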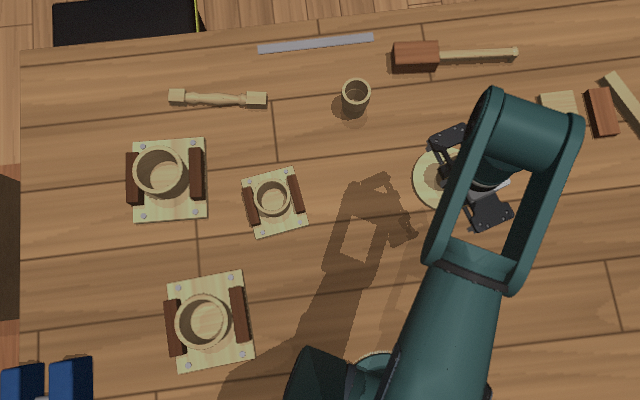

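The side view shows the pot standing upright and clear of the edges in the middle of the disc at (373,278). The holder is empty, the loose pot is unmoved at (417,200), and the arm touches nothing. Handing in.

```bash
python3 -c "
from cell import ticket
print(ticket.job_done())"
```

```text
the job is handed in; nothing more can be done
None
```

I gripped the stuck pot by its rim wall with one finger inside and twisted it about 47° clockwise while it was still fully down in the holder. I then drew it straight up, stood it on the disc and handed the job in at about 15 s of the 48 s allowed.

**Twist:** Comparing the wood grain before and after (correlation 0.98) showed the pot turned with the fingers, with about 1° of slip.

**Placing:** I lowered it in small steps until the gripper felt the disc (vertical force went from −1.8 to about +3 N), then let go.

**Last checks:**
- **Pot:** it stands upright with its rim at about z = 125 mm, as expected for a 110 mm pot on a 15 mm disc. It is roughly at (481, −219), within about 3 mm of the disc's centre.
- **Loose pot:** both cameras show it had not moved, to within 0.2 mm.
- **Forces:** the end-of-move readings never went above about 4 N; I had no readings in between.

**Disagreements:** the cameras differed by up to about 7 mm on the stuck pot's y position (wrist 197, top 194, side 190). I used the wrist view for the grasp, and it held. At the end the arm hid most of the placed pot from the top camera, so its final position rests on the side view and the wrist view taken just before release.

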